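# Slide the chopping board out over the block's edge

### The arm

A 7-joint arm with a two-finger parallel gripper is mounted at the origin on the work surface. World frame = base frame: x ahead of the robot, y to its left, z up, the work surface at z = 0. Lengths are in m, angles in rad, forces in N, time in s.
With the tool pointing down it reaches from about 0.4 to 0.85 m from the base axis. Payload 10.4 kg.
Tool frame: the origin (TCP) lies midway between the tips of the shut fingers; the grasp point (between the pads) lies 19 mm behind it; z points along the fingers, x is the direction in which the jaws open and shut, and the axes are right-handed (so a half turn about z gives the same grasp; the last joint's range is limited). The gripper opens to 87 mm and grips with 3 to 60 N. Pads are 19 mm wide; open, the fingers measure 117 mm over their backs; the gripper's body (75 mm by 190 mm) begins 51 mm behind the grasp point.
Start: joints at [1.1, 0.332, -0.065, 1.46, 0.022, 1.35, -0.088], TCP at [0.271, -0.563, 0.203] pointing down, gripper open.
Joint ranges: [-2.6, 2.6], [-0.5, 2.12], [-1.47, 1.34], [0.16, 2.42], [-1.27, 4.41], [0.06, 2.06], [-2.6, 2.6]. Speed limits (rad/s): [2.22, 2.22, 2.79, 2.79, 3.14, 3.14, 3.14].

### API

Orientations are given as a unit quaternion [x, y, z, w].
In Python, from bench import r gives the robot as it stands. The module is installed in compiled form; this text tells all that it offers.
- The arm moves only by the tool play_rows, never from a script. Its argument "commands" is a list of rows, each a list of 7 numbers: the shift along the world's x, y, z in cm, then the turn, a rotation vector about the world's x, y, z in rad, then the finger opening in cm, from 0 to 8.7. A call has 1 to 20 rows; each row shifts and turns the commanded pose from where the row before left it; what a row does not reach is not made up. A row lasts 1/8 s, in which the tool goes at most 62.5 mm and 10.7 degrees, less where a joint would pass 70% of its speed; a pose out of reach is approached as far as the arm can. A call is refused whole if a number of a shift passes 6.25 or a number of a turn 0.188, either way. A call with a gripper value outside its range is refused whole. The fingers move at their own pace and stop on an object; "grip_force" is the grip in N (left out, the last holds). Time passes only in rows, so rows that do not move let the fingers close. It gives the time, the measured TCP pose, the force and the opening at its end, in the units of the state.
- r.read_state(): the state, without advancing time (a new reading comes with each control period).
- r.camera(name): name is "scene" or "top" or "wrist"; returns a dict with "img" (384x512x3 uint8, red, green, blue), "K" (3x3 intrinsics, pixels), "camera_from_world" (4x4, takes a point from world to camera coordinates). Camera axes: x right, y down, z forward; pixel columns grow to the right and rows downward; lengths in m; the calibration is good to about 2 mm. A picture is of the moment at which its call begins. There is no depth.
- r.close_job(): hands the job in, once; it reports no verdict.
The state is a dict: "time": time; "joint_positions": joint angles; "joint_vel": joint speeds; "joint_torque": joint torques, N m; "ee_pos": TCP position; "eef_rot": TCP orientation; "ft_force": force on the tool from outside, world axes, zero at the start; "torque": the same for the moment, N m; "width": finger opening in m.
Only numpy, scipy, OpenCV 4.12 (cv2) and the standard library are available. Lean on these libraries where they do the work, as an engineer would, in place of code of your own. Each camera call takes 0.05 s, during which the arm holds its last target. There are 200 camera calls.

### The job

The thin chopping board is to stick out over the far edge of the butcher block (the long edge away from the robot), so that a hand can get under it and carry it to the compost crock. First push the blue plastic cap sideways out of the board's way, leaving it standing on the block beside the board; then slide the board over the far edge until its red line lies right above that edge, with the board square to it. Only push with the fingertips: lift or carry nothing, and leave the jar, the can and everything else where they stand.

Things in the scene. Friction and masses are not known exactly. Their poses are not given: they have to be found in the camera images.
- block: Dark wooden butcher block fixed on the counter, 260 mm (x) by 420 mm (y) by 45 mm high, top level and flat. Origin at the centre of its underside; its x axis points away from the robot to the far long edge, which lies at x = +130 mm in this frame; z up. It stands at a different place and yaw each time.
- block_edge (a point): Middle of the far long edge of the block, on the top surface (block frame x = +130 mm, y = 0, z = 45 mm).
- board: Thin loose pale wooden chopping board, 160 mm (x) by 120 mm (y) by 8 mm thick, about 0.12 kg, lying flat on the block. Origin at the centre of its underside; x axis points along its length to the end that must overhang (starts roughly toward the block's far edge, skewed by up to 8 degrees); z up. A red line 5 mm wide runs across the top 40 mm from that leading end, parallel to it.
- board_line (a point): Middle of the red line, on the board's top face (board frame x = +40 mm, y = 0, z = 8 mm).
- cap: Loose blue round plastic cap, 38 mm in diameter, 22 mm high, about 20 g, standing on the block between the board and the far edge. Origin at the centre of its underside.
- jar: Clear glass jar with a steel lid, 68 mm in diameter, 100 mm high, loose, standing on the block beside the board, to be left alone. Origin at the centre of its underside.
- can: Bare aluminium can, 66 mm in diameter, 110 mm high, loose, standing on the block on the other side of the board, to be left alone. Origin at the centre of its underside.
- spatula: Loose wooden spatula, 280 mm long, lying on the counter right of the block (-y side), to be left alone. Origin about the middle of its underside, x axis along it to the blade.
- mug: Loose blue mug, 80 mm across, 90 mm high, on the counter left of the block, to be left alone. Origin at the centre of its underside.
- mill: Loose dark wooden pepper mill, 56 mm across, 165 mm high, on the counter right of the block, to be left alone. Origin at the centre of its underside.
Not all that is in view belongs to the job. What is meant by the board is not yellow, and is the smaller of those in its own colour.

How it is judged:
On the way, in this order (a step that is already met when the one before it is completed fails the run):
1. the cap is pushed aside, out of the board's lane, and still stands on the block ((y of cap in the frame of board above 0.072 m or y of cap in the frame of board below -0.072 m) and height (world z) of cap between 0.042 and 0.049 m), for 0.2 s.
2. the board overhangs the far edge up to its red line, square to the edge (x of board_line in the frame of block between 0.122 and 0.138 m and angle between the x axis of board and the x axis of block, either way round below 0.1 rad), for 0.2 s.
At the end, for the whole second after the job is handed in: Red line within 8 mm of the block's far edge; board within 0.10 rad of square to it, flat on the block, at rest; cap upright on the block, its centre over 72 mm to the side of the board's centre line; jar, can, spatula, mug and mill within 20 mm of where they began (all of step 1 and all of step 2 and angle between board's own z axis and vertical below 0.05 rad and height (world z) of board between 0.042 and 0.049 m and angle between cap's own z axis and vertical below 0.1 rad and linear speed of board below 0.01 m/s and linear speed of cap below 0.02 m/s and distance of each of jar, can, spatula, mug, mill from where it was at the start of the episode below 0.02 m); the robot touches nothing.
It fails at once if the board is lifted (height (world z) of board above 0.06 m).
It fails at once if the board tips or falls over the edge (angle between board's own z axis and vertical above 0.3 rad or height (world z) of board below 0.03 m).
It fails at once if the cap is lifted (height (world z) of cap above 0.06 m).
It fails at once if the cap falls off the block or is knocked over (height (world z) of cap below 0.03 m or angle between cap's own z axis and vertical above 0.8 rad).
It fails at once if the jar, the can or another bystander is displaced or tipped (distance of any of jar, can, spatula, mug, mill from where it was at the start of the episode above 0.02 m or angle between any of jar, can's own z axis and vertical above 0.3 rad).
It also fails if it takes over 56 s, if anything falls off the work surface, if the arm or the gripper's body presses on something with over 40 N, if the wrist force passes 120 N, or if a joint passes its speed limit or range.

## Working session

There is one attempt and no reset: what is moved stays moved. The work goes in short steps, Python scripts to look and compute and a tool call to move; the robot and the scene stay as the last step left them, time stands still between calls to the robot, and variables do not carry over. Pictures are saved under pics/ and viewed, about 8 in all and at most 12, crops included, and the job is handed in when it is done.

Besides the shell and the picture viewer there is one more tool, called after "Request:" as name([rows], argument=value, ...), one row to a line, values as JSON. play_rows: Moves the arm, as the interface text tells. Its arguments: {"type":"object","properties":{"commands":{"type":"array","items":{"type":"array","items":{"type":"number"}}},"grip_force":{"type":"number"}},"required":["commands"]}

```bash
mkdir -p pics; cat > h.py <<'E'
import numpy as np, cv2
from bench import r
def ray(c,uv,z):
    K=c["K"];T=np.array(c["camera_from_world"]);R=T[:3,:3];o=-R.T@T[:3,3]
    uv=np.atleast_2d(np.array(uv,float))
    d=(np.linalg.inv(K)@np.c_[uv,np.ones(len(uv))].T).T@R
    return (o+d*((z-o[2])/d[:,2])[:,None])
def proj(c,P):
    T=np.array(c["camera_from_world"]);p=np.atleast_2d(P)@T[:3,:3].T+T[:3,3];q=p@np.array(c["K"]).T
    return q[:,:2]/q[:,2:]
def save(n,img,s=1):
    cv2.imwrite("pics/"+n,cv2.resize(img[:,:,::-1],None,fx=s,fy=s,interpolation=cv2.INTER_CUBIC))
E
python3 - <<'E'
from h import *
import pickle
a=r.camera("top");b=r.camera("scene")
pickle.dump((a,b),open("first.pkl","wb"))
save("top0.png",a["img"],1.5);save("scene0.png",b["img"],1.5)
for c in(a,b):
    T=np.array(c["camera_from_world"]);print(-T[:3,:3].T@T[:3,3],T[:3,:3].round(2).tolist(),c["K"][0][0])
s=r.read_state();print(s)
E
```

```text
[ 0.28762205 -0.00145274  1.35200353] [[0.0, -1.0, 0.0], [-0.99, -0.0, -0.16], [0.16, -0.0, -0.99]] 429.3087195335605
[1.23088868 0.36050856 0.82532504] [[-0.45, 0.89, 0.02], [0.61, 0.32, -0.72], [-0.65, -0.32, -0.69]] 430.6090326674485
{'time': 0.1, 'joint_positions': array([ 1.1003917 ,  0.33282523, -0.06472364,  1.46084699,  0.02165468,
        1.34991373, -0.08847432]), 'joint_vel': array([-0.00090163, -0.00106729, -0.00016263, -0.00371546, -0.00163199,
        0.00086617,  0.0002651 ]), 'joint_torque': array([ 9.22962354e-04, -6.24545002e+01,  2.36962165e-02, -3.90716636e+01,
       -6.16976456e-02,  3.65798268e-02,  2.01909921e-05]), 'ee_pos': array([ 0.2704465 , -0.56304321,  0.20182819]), 'eef_rot': array([ 8.46480453e-01, -5.32419404e-01, -5.74500596e-04, -2.99966099e-04]), 'ft_force': array([ 0.25590789, -0.31112416,  0.34218395]), 'torque': array([-0.01828637,  0.03449884, -0.00786384]), 'width': 0.08684631953325313}
```

View pics/top0.png

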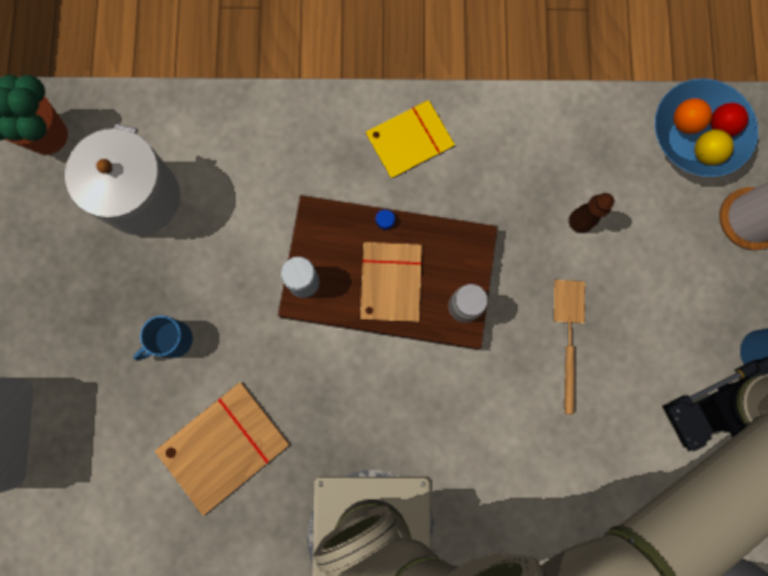

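View pics/scene0.png

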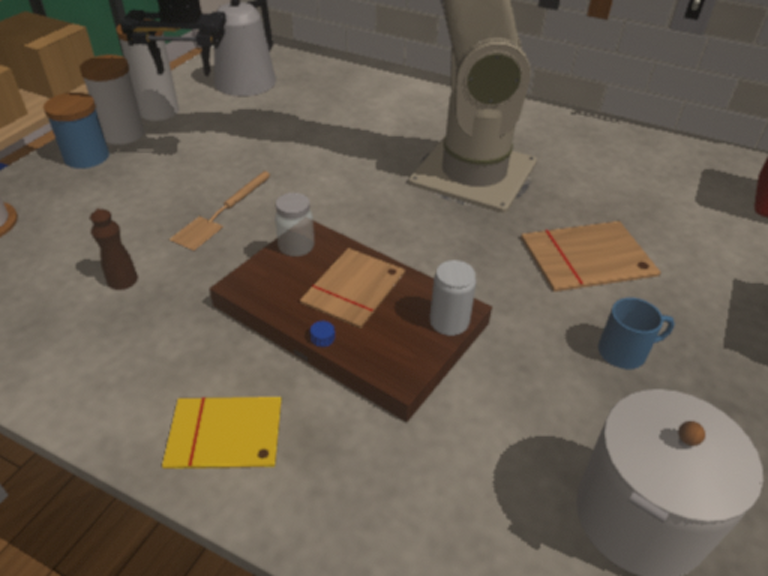

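Board candidates in the top picture (viewed at 1.5x):
- pale board on the block at (390,282)
- larger pale board on the counter at (222,448)
- yellow board at (410,138)

I choose the small pale one on the block. The cap is at (386,218), the can at (300,275) and the jar at (469,301). Next I'll measure and check a close crop.

```bash
cat > m.py <<'E'
from h import *
def measure(c,full=True):
    img=c["img"];hsv=cv2.cvtColor(img,cv2.COLOR_RGB2HSV).astype(int);H,S,V=hsv[...,0],hsv[...,1],hsv[...,2]
    out={}
    R=np.zeros(H.shape,bool);R[115:250,170:345]=1
    def big(m):
        n,l,st,ce=cv2.connectedComponentsWithStats(m.astype(np.uint8))
        i=1+np.argmax(st[1:,4]);return (l==i).astype(np.uint8),ce[i],st[i,4]
    cap,cc,n=big((H>105)&(H<130)&(S>150)&R);out["cap"]=ray(c,cc,.045+.018)[0];out["capn"]=n
    red,rc,n=big((((H<5)|(H>174))&(S>170)&(V>110))&R);
    out["line"]=ray(c,rc,.053)[0];out["redn"]=n
    p=ray(c,np.argwhere(red)[:,::-1],.053)[:,:2];u=np.linalg.svd(p-p.mean(0))[2][0];out["lineyaw"]=np.arctan2(-u[0]*np.sign(u[1]),abs(u[1]))
    wood=big((((H>5)&(H<22)&(V>130)&(S>60))|(red>0))&R)[0]
    wood=cv2.morphologyEx(wood,cv2.MORPH_CLOSE,np.ones((5,5)))
    w=ray(c,cv2.findContours(wood,0,1)[0][0][:,0],.053)[:,:2].astype(np.float32)
    rt=cv2.minAreaRect(w);out["board"]=rt;out["bbox"]=cv2.boxPoints(rt)
    out["wood"]=wood
    return out
E
python3 - <<'E'
from m import *
import pickle
a,b=pickle.load(open("first.pkl","rb"))
o=measure(a)
for k in o:
    if k!="wood":print(k,o[k])
# block far/near/side edges: V transitions along columns; approx corners then refine with line fits
g=cv2.cvtColor(a["img"],cv2.COLOR_RGB2GRAY)
q=np.array([[300,196],[497,227],[481,349],[279,318]])/1.5
q=cv2.cornerSubPix(g,q.astype(np.float32).reshape(-1,1,2),(4,4),(-1,-1),(3,50,.01))[:,0]
P=ray(a,q,.045)[:,:2];print("corners",q.round(1).tolist(),P.round(4).tolist())
print("sizes",[np.linalg.norm(P[i]-P[(i+1)%4]).round(4) for i in range(4)])
for i,j in((0,1),(3,2),(3,0),(2,1)):
    d=P[j]-P[i];print("edge",np.arctan2(d[1],d[0]))
# far-edge fit
pts=[]
gf=g.astype(float)
for x in range(205,328):
    y0=int(round(q[0,1]+(x-q[0,0])*(q[1,1]-q[0,1])/(q[1,0]-q[0,0])))
    dd=np.abs(np.diff(gf[y0-5:y0+6,x]));
    pts.append((x,y0-5+.5+(np.arange(10)*dd).sum()/dd.sum()))
F=ray(a,pts,.045)[:,:2];L=cv2.fitLine(F.astype(np.float32),cv2.DIST_HUBER,0,.01,.01).ravel();print("faredge",L)
# scene view check: cap & line
im=b["img"];h=cv2.cvtColor(im,cv2.COLOR_RGB2HSV).astype(int)
m=(h[...,0]>105)&(h[...,0]<130)&(h[...,1]>150);m[:200]=0;m[240:]=0;m[:,:190]=0;m[:,240:]=0
print("scene cap",ray(b,np.argwhere(m)[:,::-1].mean(0),.058))
m=((h[...,0]<5)|(h[...,0]>174))&(h[...,1]>150);m[:180]=0;m[215:]=0;m[:,:200]=0;m[:,260:]=0
print("scene line",ray(b,np.argwhere(m)[:,::-1].mean(0),.053))
qs=np.array([[320,222],[490,310],[407,413],[213,293]])/1.5
qs=cv2.cornerSubPix(cv2.cvtColor(im,cv2.COLOR_RGB2GRAY),qs.astype(np.float32).reshape(-1,1,2),(3,3),(-1,-1),(3,50,.01))[:,0];print("scene corners",ray(b,qs,.045)[:,:2].round(4).tolist())
# can/jar lids
print("can",ray(a,np.array([300,274])/1.5,.11)[0],"jar",ray(a,np.array([469,301])/1.5,.1)[0])
v=a["img"].copy();cv2.drawContours(v,cv2.findContours(o["wood"],1,2)[0],-1,(0,255,0),1)
for p in q:cv2.circle(v,tuple(int(round(t)) for t in p),2,(255,0,255))
save("crop0.png",v[115:245,170:345],4)
E
```

```text
cap [ 0.63772936 -0.02458285  0.063     ]
capn 126
line [ 0.55066775 -0.01738194  0.053     ]
redn 3
lineyaw 0.004899816399348937
board ((0.5098758935928345, -0.03649643808603287), (0.11888763308525085, 0.16044144332408905), 87.74710083007812)
bbox [[ 0.4273804  -0.0927408 ]
 [ 0.58769786 -0.09904781]
 [ 0.59237134  0.01974793]
 [ 0.43205392  0.02605493]]
corners [[199.60000610351562, 129.60000610351562], [330.6000061035156, 150.10000610351562], [318.0, 233.10000610351562], [185.60000610351562, 211.5]] [[0.6943, 0.1546], [0.6299, -0.2574], [0.3702, -0.2124], [0.4344, 0.1916]]
sizes [np.float64(0.417), np.float64(0.2635), np.float64(0.4091), np.float64(0.2625)]
edge -1.7258421395500996
edge -1.728368916825741
edge -0.14118532627540406
edge -0.17139376599438713
faredge [ 0.15538733  0.98785365  0.6623725  -0.05161069]
scene cap [[ 0.63608886 -0.02582986  0.058     ]]
scene line [[nan nan nan]]
scene corners [[0.377, -0.1843], [0.4395, 0.1932], [0.7075, 0.1587], [0.6367, -0.245]]
can [0.51238413 0.1419352  0.11      ] jar [ 0.46193671 -0.18979458  0.1       ]<stdin>:28: RuntimeWarning: Mean of empty slice.
  ret = um.true_divide(
```

View pics/crop0.png

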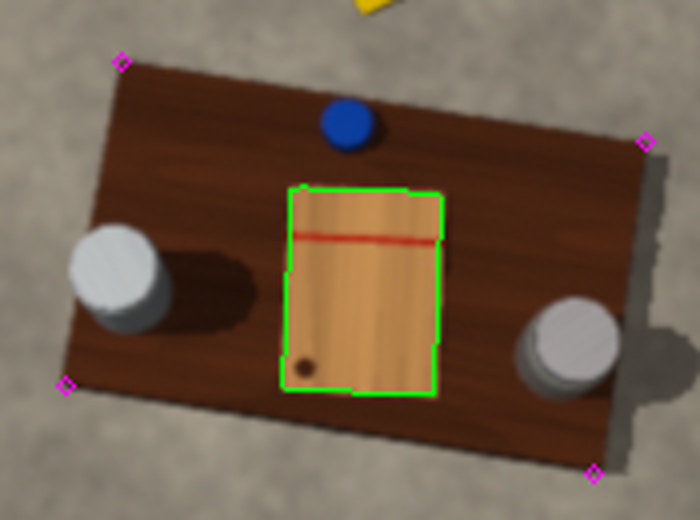

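Crop check: this is the right board. It measures 160 x 119 mm, with its red line at crop (365,239), and lies on the block, whose corners measure about 417 x 263 mm. Block yaw is −0.156 and board yaw −0.039. The cap is 17 mm left of the board's centre line and about 27 mm from the far edge.

Plan: push the cap +75 mm along the edge (left), nested between the two fingertips. Then push the board's rear edge with the fingers spread so it squares itself.

Request:
play_rows([
  [0,0,2,0,0,0,2.2],
  [0,0,2,0,0,0,2.2],
  [2,2.75,0,0,0,0.0537,2.2],
  [2,2.75,0,0,0,0.0537,2.2],
  [2,2.75,0,0,0,0.0537,2.2],
  [2,2.75,0,0,0,0.0537,2.2],
  [2,2.75,0,0,0,0.0537,2.2],
  [2,2.75,0,0,0,0.0537,2.2],
  [2,2.75,0,0,0,0.0537,2.2],
  [2,2.75,0,0,0,0.0537,2.2],
  [2,2.75,0,0,0,0.0537,2.2],
  [2,2.75,0,0,0,0.0537,2.2],
  [2,2.75,0,0,0,0.0537,2.2],
  [2,2.75,0,0,0,0.0537,2.2],
  [2,2.75,0,0,0,0.0537,2.2],
  [2,2.75,0,0,0,0.0537,2.2],
  [2,2.75,0,0,0,0.0537,2.2],
  [2,2.75,0,0,0,0.0537,2.2],
  [2,2.75,0,0,0,0.0537,2.2],
  [1.9,2.65,0,0,0,0.0537,2.2],
])

```text
time: 2.6
ee_pos: [0.6305, -0.0672, 0.2424]
eef_rot: [0.997, -0.076, 0.0, -0.0]
ft_force: [0.2, -0.0, -0.7]
width: 0.0219
```

Request:
play_rows([
  [0,-0.3,-4,0,0,0,2.2],
  [0,0,-4,0,0,0,2.2],
  [0,0,-4,0,0,0,2.2],
  [0,0,-3,0,0,0,2.2],
  [0,0,-2,0,0,0,2.2],
  [0,0,-1.2,0,0,0,2.2],
  [0,0,-0.6,0,0,0,2.2],
  [0,0,0,0,0,0,2.2],
])

```text
time: 3.6
ee_pos: [0.63, -0.0723, 0.055]
eef_rot: [0.997, -0.078, 0.0, -0.0]
ft_force: [-1.1, 0.3, 0.3]
width: 0.022
```

```bash
python3 - <<'E'
from h import *
b=r.camera("scene");s=r.read_state();print(s["ee_pos"],s["ft_force"])
save("scene1.png",b["img"][130:280,130:340],3.5)
E
```

```text
[ 0.63013267 -0.07240161  0.05532492] [-0.36171596 -0.56389371  0.07411715]
```

View pics/scene1.png

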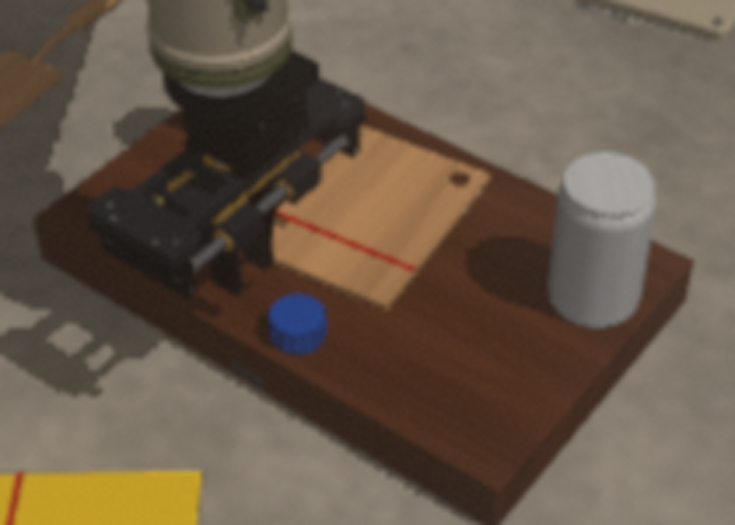

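The fingers sit at crop (245,265), in line with the cap at (298,322) and clear of the board. Next: lower 4 mm and push slowly along the edge.

Request:
play_rows([
  [0,0,-0.4,0,0,0,2.2],
  [0.1,0.7,0,0,0,0,2.2],
  [0.11,0.7,0,0,0,0,2.2],
  [0.1,0.7,0,0,0,0,2.2],
  [0.11,0.7,0,0,0,0,2.2],
  [0.1,0.7,0,0,0,0,2.2],
  [0.1,0.7,0,0,0,0,2.2],
  [0.11,0.7,0,0,0,0,2.2],
  [0.1,0.7,0,0,0,0,2.2],
  [0.1,0.7,0,0,0,0,2.2],
  [0.1,0.7,0,0,0,0,2.2],
  [0.1,0.7,0,0,0,0,2.2],
  [0.1,0.7,0,0,0,0,2.2],
  [0.07,0.5,0,0,0,0,2.2],
  [0.05,0.4,0,0,0,0,2.2],
  [0.03,0.2,0,0,0,0,2.2],
  [0,0,0,0,0,0,2.2],
])

```text
time: 5.78
ee_pos: [0.6434, 0.0226, 0.0505]
eef_rot: [0.997, -0.078, 0.0, 0.0]
ft_force: [0.7, -0.3, 0.1]
width: 0.0221
```

```bash
python3 - <<'E'
from h import *
b=r.camera("scene");s=r.read_state();print(s["ee_pos"],s["ft_force"])
im=b["img"];h=cv2.cvtColor(im,cv2.COLOR_RGB2HSV).astype(int)
m=(h[...,0]>105)&(h[...,0]<130)&(h[...,1]>150);m[:190]=0;m[270:]=0;m[:,:170]=0;m[:,340:]=0
print("scene cap",m.sum(),ray(b,np.argwhere(m)[:,::-1].mean(0),.058))
save("scene2.png",im[130:280,130:340],3.5)
E
```

```text
[0.64345143 0.02241582 0.05057702] [ 0.21466501  0.01530801 -0.36245425]
scene cap 0 [[nan nan nan]]<stdin>:5: RuntimeWarning: Mean of empty slice.
  ret = um.true_divide(
```

View pics/scene2.png

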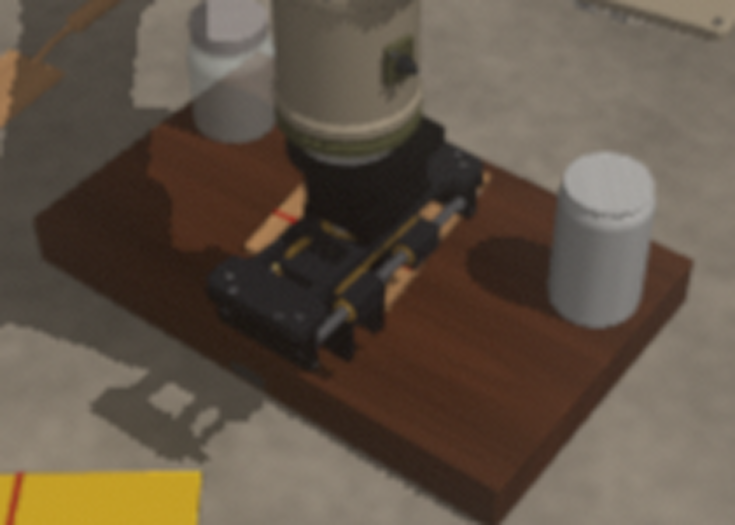

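```bash
python3 - <<'E'
from h import *
a=r.camera("top");w=r.camera("wrist")
im=np.hstack([a["img"][100:250,160:360],cv2.resize(w["img"],(200,150))])
save("both.png",im,2)
for c,n in((a,"top"),(w,"wrist")):
    h=cv2.cvtColor(c["img"],cv2.COLOR_RGB2HSV).astype(int)
    m=(h[...,0]>105)&(h[...,0]<130)&(h[...,1]>150);p=np.argwhere(m)
    k,l,st,ce=cv2.connectedComponentsWithStats(m.astype(np.uint8))
    for i in range(1,k):
        if st[i,4]>15:print(n,st[i],ce[i],ray(c,ce[i],.063)[0])
E
```

```text
wrist [249 263  25   5  83] [260.89156627 265.6746988 ] [0.64250629 0.00111253 0.063     ]
wrist [ 234  294   51   27 1172] [258.36518771 306.6331058 ] [ 0.63573098 -0.03118982  0.063     ]
```

View pics/both.png

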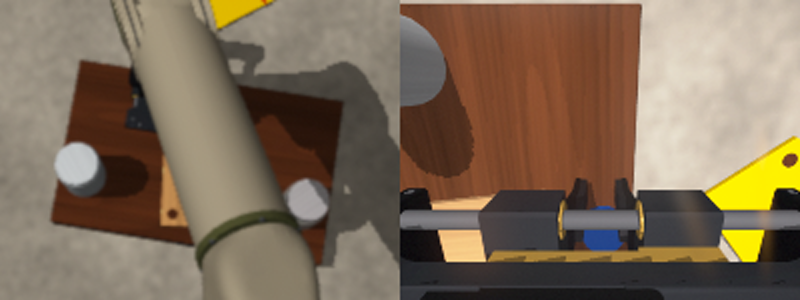

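The scene camera no longer shows the cap. The wrist view puts it behind the fingers (−y side, blue in the gap at (600,225)). I'll rise straight up and measure again.

Request:
play_rows([
  [0,0,1,0,0,0,2.2],
  [0,0,2,0,0,0,2.2],
  [0,0,4,0,0,0,2.2],
  [0,0,5,0,0,0,2.2],
  [0,0,5,0,0,0,2.2],
  [0,0,0,0,0,0,2.2],
])

```text
time: 6.68
ee_pos: [0.6456, 0.0233, 0.2271]
eef_rot: [0.997, -0.078, 0.005, -0.001]
ft_force: [1.5, 0.3, -0.5]
width: 0.0219
```

```bash
python3 - <<'E'
from h import *
a=r.camera("scene");w=r.camera("wrist")
im=np.hstack([a["img"][120:290,130:345],cv2.resize(w["img"],(227,170))])
save("both2.png",im,1.8)
for c,n in((a,"scene"),(w,"wrist")):
    h=cv2.cvtColor(c["img"],cv2.COLOR_RGB2HSV).astype(int)
    m=(h[...,0]>105)&(h[...,0]<130)&(h[...,1]>150);p=np.argwhere(m)
    k,l,st,ce=cv2.connectedComponentsWithStats(m.astype(np.uint8))
    for i in range(1,k):
        if st[i,4]>15:print(n,st[i],ce[i],ray(c,ce[i],.060)[0])
T=np.array(w["camera_from_world"]);print(-T[:3,:3].T@T[:3,3],T[2,:3])
s=r.read_state();print(s["ee_pos"],proj(a,[[.63,-.072,.055],[.637,-.0246,.045]]))
E
```

```text
scene [207 215  16  15 148] [214.76351351 220.85135135] [ 0.63749839 -0.02526149  0.06      ]
wrist [243 197  30  31 688] [257.25145349 211.97238372] [ 0.63801075 -0.02472933  0.06      ]
[0.65586633 0.1030644  0.40661905] [-0.04074472 -0.2918969  -0.95558153]
[0.64367181 0.0227066  0.22199637] [[199.99300997 213.68789588]
 [215.35412345 224.99984405]]
```

View pics/both2.png

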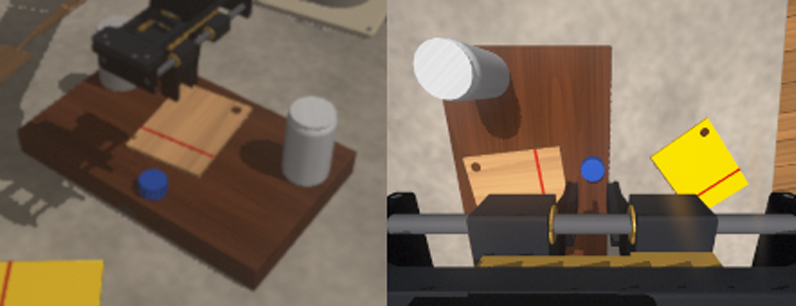

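The cap never moved; both cameras put it at (0.6375,−0.025). In the scene view the part-open fingertips hang about 19 mm above where the TCP is reported, so they passed over it. I'll go back and touch-probe the block to find the true tip height.

Request:
play_rows([
  [-0.3,-2,0,0,0,0,2.2],
  [-0.4,-3,0,0,0,0,2.2],
  [-0.4,-3,0,0,0,0,2.2],
  [-0.3,-1.5,-2,0,0,0,2.2],
  [0,0,-4,0,0,0,2.2],
  [0,0,-4,0,0,0,2.2],
  [0,0,-4,0,0,0,2.2],
  [0,0,-2,0,0,0,2.2],
  [0,0,-1,0,0,0,2.2],
  [0,0,-0.2,0,0,0,2.2],
  [0,0,-0.2,0,0,0,2.2],
  [0,0,-0.2,0,0,0,2.2],
  [0,0,0,0,0,0,2.2],
])

```text
time: 8.4
ee_pos: [0.6296, -0.0724, 0.0449]
eef_rot: [0.997, -0.078, 0.0, 0.0]
ft_force: [0.2, 0.3, 0.1]
width: 0.022
```

Request:
play_rows([
  [0,0,-0.3,0,0,0,2.2],
  [0,0,-0.3,0,0,0,2.2],
  [0,0,-0.2,0,0,0,2.2],
  [0,0,0,0,0,0,2.2],
])

```text
time: 8.9
ee_pos: [0.6293, -0.0724, 0.0363]
eef_rot: [0.997, -0.078, -0.0, -0.0]
ft_force: [0.2, -0.5, 0.5]
width: 0.0219
```

Request:
play_rows([
  [0,0,-0.2,0,0,0,2.2],
  [0,0,-0.2,0,0,0,2.2],
  [0,0,-0.2,0,0,0,2.2],
  [0,0,0,0,0,0,2.2],
])

```text
time: 9.4
ee_pos: [0.6293, -0.0724, 0.0304]
eef_rot: [0.997, -0.078, -0.0, -0.0]
ft_force: [-0.4, -0.8, -0.4]
width: 0.0219
```

The tips are now about 3 mm above the block. Pushing the cap at this height.

Request:
play_rows([
  [0.1,0.7,0,0,0,0,2.2],
  [0.11,0.7,0,0,0,0,2.2],
  [0.1,0.7,0,0,0,0,2.2],
  [0.11,0.7,0,0,0,0,2.2],
  [0.1,0.7,0,0,0,0,2.2],
  [0.1,0.7,0,0,0,0,2.2],
  [0.11,0.7,0,0,0,0,2.2],
  [0,0,0,0,0,0,2.2],
])

```text
time: 10.4
ee_pos: [0.6368, -0.0224, 0.0306]
eef_rot: [0.997, -0.078, 0.0, -0.0]
ft_force: [-0.0, -0.7, -0.9]
width: 0.0222
```

```bash
cat > cap.py <<'E'
from h import *
for n in("scene","wrist","top"):
    c=r.camera(n);h=cv2.cvtColor(c["img"],cv2.COLOR_RGB2HSV).astype(int)
    m=(h[...,0]>105)&(h[...,0]<130)&(h[...,1]>150)
    k,l,st,ce=cv2.connectedComponentsWithStats(m.astype(np.uint8))
    for i in range(1,k):
        p=ray(c,ce[i],.060)[0]
        if st[i,4]>15 and .45<p[0]<.8 and abs(p[1])<.25:print(n,st[i],p.round(4))
s=r.read_state();print(s["time"],s["ee_pos"],s["ft_force"])
E
python3 cap.py
```

```text
scene [217 219  15  16 189] [0.6415 0.0034 0.06  ]
wrist [ 222  170   70   74 3861] [0.6404 0.0032 0.06  ]
10.55 [ 0.63672192 -0.02377134  0.03053465] [-0.44559712  0.26245906 -0.48062612]
```

It moves: the cap is 26 mm ahead of the TCP, as predicted. Continuing, then backing off and rising.

Request:
play_rows([
  [0.1,0.7,0,0,0,0,2.2],
  [0.1,0.7,0,0,0,0,2.2],
  [0.1,0.7,0,0,0,0,2.2],
  [0.1,0.7,0,0,0,0,2.2],
  [0.1,0.7,0,0,0,0,2.2],
  [0.1,0.7,0,0,0,0,2.2],
  [0.05,0.4,0,0,0,0,2.2],
  [0.03,0.2,0,0,0,0,2.2],
  [0,0,0,0,0,0,2.2],
  [-0.15,-1,0,0,0,0,2.2],
  [-0.3,-2,0,0,0,0,2.2],
  [0,0,2,0,0,0,2.2],
  [0,0,4,0,0,0,2.2],
  [0,0,5,0,0,0,2.2],
  [0,0,5,0,0,0,2.2],
  [0,0,0,0,0,0,2.2],
])

```text
time: 12.55
ee_pos: [0.6414, -0.0048, 0.197]
eef_rot: [0.997, -0.078, 0.005, -0.0]
ft_force: [-0.0, 0.5, -0.2]
width: 0.0221
```

```bash
python3 cap.py
```

```text
scene [233 228  15  15 161] [0.646  0.0493 0.06  ]
wrist [238 115  35  37 969] [0.647  0.0494 0.06  ]
top [227 137   8  11  62] [0.6519 0.057  0.06  ]
12.7 [ 0.63872755 -0.00552648  0.19068842] [ 0.48077465  0.37106198 -0.64408303]
```

The cap stands at (0.6465,0.0494), about 91 mm from the board's centre line, and the views agree. I'll check the joints before turning the gripper 90°.

```bash
python3 -c "
from h import *
s=r.read_state();print(s['joint_positions'].round(2),s['ee_pos'])"
```

```text
[ 0.33  0.42 -0.53  1.42  0.21  1.36 -0.36] [ 0.63872755 -0.00552648  0.19068842]
```

Request:
play_rows([
  [-1.67,-0.1,0.2,0,0,-0.1122,6],
  [-1.67,-0.1,0.2,0,0,-0.1122,6],
  [-1.67,-0.1,0,0,0,-0.1122,6],
  [-1.67,-0.1,0,0,0,-0.1122,6],
  [-1.67,-0.1,0,0,0,-0.1122,6],
  [-1.67,-0.1,0,0,0,-0.1122,6],
  [-1.67,-0.1,0,0,0,-0.1122,6],
  [-1.67,-0.1,0,0,0,-0.1122,6],
  [-1.67,-0.1,0,0,0,-0.1122,6],
  [-1.67,-0.1,0,0,0,-0.1122,6],
  [-1.67,-0.1,0,0,0,-0.1122,6],
  [-1.67,-0.1,0,0,0,-0.1122,6],
  [-1.67,-0.1,0,0,0,-0.1122,6],
  [-1.7,-0.1,0,0,0,-0.1122,6],
  [0,0,0,0,0,0,6],
])

```text
time: 14.58
ee_pos: [0.4039, -0.0197, 0.194]
eef_rot: [-0.65, 0.76, 0.0, -0.001]
ft_force: [0.3, 0.8, -0.2]
width: 0.0603
```

Request:
play_rows([
  [0,0,-3,0,0,0,6],
  [0,0,-4,0,0,0,6],
  [0,0,-4,0,0,0,6],
  [0,0,-2.5,0,0,0,6],
  [0,0,-1.5,0,0,0,6],
  [0,0,-0.5,0,0,0,6],
  [0,0,-0.3,0,0,0,6],
  [0,0,-0.2,0,0,0,6],
  [0,0,0,0,0,0,6],
])

```text
time: 15.7
ee_pos: [0.4052, -0.0194, 0.0349]
eef_rot: [-0.65, 0.76, -0.0, 0.0]
ft_force: [-0.0, -0.8, 0.1]
width: 0.0599
```

```bash
python3 - <<'E'
from h import *
b=r.camera("scene");w=r.camera("wrist");s=r.read_state();print(s["ee_pos"],s["ft_force"])
save("w3.png",np.hstack([cv2.resize(b["img"][110:250,150:340],(380,280)),cv2.resize(w["img"],(373,280))]))
E
```

```text
[ 0.40519316 -0.01943513  0.03492528] [ 0.66545399 -0.16381056  0.24216042]
```

View pics/w3.png

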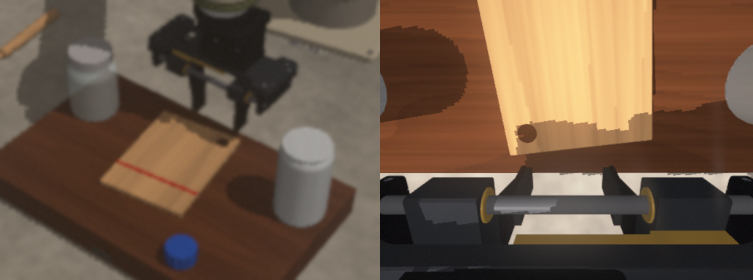

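The fingers are behind the rear edge, and neither can nor jar is near. I'll move 8 mm forward so the tips are over the block, then probe down in small steps.

Request:
play_rows([
  [0.4,-0.06,0,0,0,0,6],
  [0.3,-0.05,0,0,0,0,6],
  [0,0,-0.2,0,0,0,6],
  [0,0,-0.2,0,0,0,6],
  [0,0,-0.1,0,0,0,6],
  [0,0,0,0,0,0,6],
])

```text
time: 16.55
ee_pos: [0.4118, -0.0205, 0.0295]
eef_rot: [-0.65, 0.76, 0.0, -0.0]
ft_force: [-0.4, 0.5, 0.5]
width: 0.0599
```

Request:
play_rows([
  [0,0,-0.1,0,0,0,6],
  [0,0,-0.1,0,0,0,6],
  [0,0,0,0,0,0,6],
])

```text
time: 16.92
ee_pos: [0.4119, -0.0205, 0.0275]
eef_rot: [-0.65, 0.76, -0.0, -0.0]
ft_force: [-0.2, 0.4, -0.4]
width: 0.0596
```

Request:
play_rows([
  [0,0,-0.1,0,0,0,6],
  [0,0,-0.1,0,0,0,6],
  [0,0,0,0,0,0,6],
])

```text
time: 17.3
ee_pos: [0.4119, -0.0205, 0.0255]
eef_rot: [-0.65, 0.76, -0.0, -0.0]
ft_force: [-0.3, 0.6, -0.1]
width: 0.0602
```

Request:
play_rows([
  [0,0,-0.1,0,0,0,6],
  [0,0,0,0,0,0,6],
])

```text
time: 17.55
ee_pos: [0.412, -0.0205, 0.0254]
eef_rot: [-0.65, 0.76, -0.0, -0.0]
ft_force: [-7.2, 0.9, 14.4]
width: 0.0603
```

Request:
play_rows([
  [0,0,-0.1,0,0,0,6],
  [0,0,0,0,0,0,6],
])

```text
time: 17.8
ee_pos: [0.412, -0.0205, 0.0253]
eef_rot: [-0.65, 0.76, -0.0, -0.0]
ft_force: [-13.6, 0.8, 32.1]
width: 0.0603
```

Contact is at a reported z of 0.0254, so the tips sit 19.6 mm above the reported TCP. Raise 4.5 mm to put the tips 2.5 mm above the block, then push about 90 mm along the block's x axis.

Request:
play_rows([
  [0,0,0.45,0,0,0,6],
  [0.3,-0.05,0,0,0,0,6],
  [0.4,-0.06,0,0,0,0,6],
  [0.6,-0.09,0,0,0,0,6],
  [0.69,-0.11,0,0,0,0,6],
  [0.69,-0.11,0,0,0,0,6],
  [0.69,-0.11,0,0,0,0,6],
  [0,0,0,0,0,0,6],
])

```text
time: 18.8
ee_pos: [0.4463, -0.0258, 0.0281]
eef_rot: [-0.65, 0.76, -0.0, 0.0]
ft_force: [-0.1, 0.7, 0.3]
width: 0.0596
```

```bash
python3 - <<'E'
from h import *
b=r.camera("scene");a=r.camera("wrist");s=r.read_state();print(s["time"],s["ee_pos"],s["ft_force"])
save("w4.png",np.hstack([cv2.resize(b["img"][110:250,150:340],(380,280)),cv2.resize(a["img"],(373,280))]))
E
```

```text
18.9 [ 0.44567394 -0.02579456  0.02806237] [-0.24279562  0.2504776  -0.41033417]
```

View pics/w4.png

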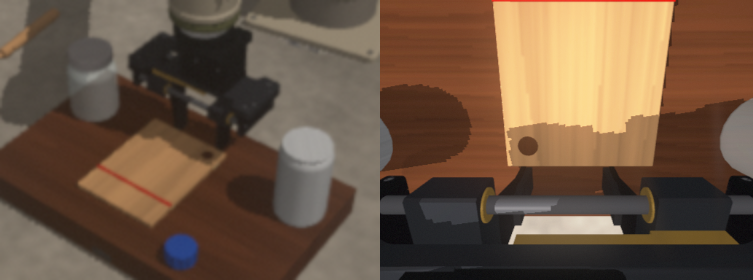

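The board has squared itself to the fingers (its rear edge is level in the wrist view) and is sliding. I'll push about 70 mm more, then measure.

Request:
play_rows([
  [0.5,-0.08,0,0,0,0,6],
  [0.69,-0.11,0,0,0,0,6],
  [0.69,-0.11,0,0,0,0,6],
  [0.69,-0.11,0,0,0,0,6],
  [0.69,-0.11,0,0,0,0,6],
  [0.69,-0.11,0,0,0,0,6],
  [0.69,-0.11,0,0,0,0,6],
  [0.69,-0.11,0,0,0,0,6],
  [0.69,-0.11,0,0,0,0,6],
  [0.5,-0.08,0,0,0,0,6],
  [0.3,-0.05,0,0,0,0,6],
  [0.2,-0.03,0,0,0,0,6],
  [0,0,0,0,0,0,6],
])

```text
time: 20.52
ee_pos: [0.516, -0.037, 0.0281]
eef_rot: [-0.65, 0.76, -0.0, 0.0]
ft_force: [0.3, -0.4, 0.1]
width: 0.0602
```

```bash
cat > fin.py <<'E'
from h import *
import pickle,sys
a,b0=pickle.load(open("first.pkl","rb"))
ex=np.array([.9879,-.1554]);ey=np.array([.1554,.9879]);E0=np.array([.6624,-.0516])
def edgefit(c):
    g=cv2.GaussianBlur(cv2.cvtColor(c["img"],cv2.COLOR_RGB2GRAY),(3,3),0).astype(float);pts=[]
    # sample normal to expected edge, on the world plane
    for y in np.r_[np.arange(-.17,-.10,.002),np.arange(.12,.19,.002)]:
        t=np.arange(-.012,.0121,.001);P=np.array([np.r_[E0+y*ey+u*ex,.045] for u in t])
        q=proj(c,P).astype(np.float32);v=cv2.remap(g.astype(np.float32),q[:,0].reshape(1,-1),q[:,1].reshape(1,-1),1).ravel()
        d=np.abs(np.diff(v));pts.append((t[np.argmax(d)]+.0005))
    return np.median(pts),np.std(pts)
for n in sys.argv[1:]:
    c=r.camera(n);h=cv2.cvtColor(c["img"],cv2.COLOR_RGB2HSV).astype(int);H,S,V=h[...,0],h[...,1],h[...,2]
    m=((H<7)|(H>173))&(S>150)&(V>60);p=np.argwhere(m)[:,::-1]
    P=ray(c,p,.053)[:,:2];d=(P-E0);k=(abs(d@ex)<.08)&(abs(d@ey)<.12);P=P[k]
    x=(P-E0)@ex;y=(P-E0)@ey
    print(n,"red px",len(P),"line-to-edge mm",x.mean()*1e3 if len(P) else 0,"y range",y.min(),y.max(),"slope",np.polyfit(y,x,1)[0],"edge",edgefit(c))
s=r.read_state();print(s["time"],s["ee_pos"],"ex",(s["ee_pos"][:2]-E0)@ex)
E
python3 - <<'E'
import sys;sys.argv=["x"]
from fin import *
for c in (a,b0): print(edgefit(c))
E
python3 fin.py scene top
```

```text
20.525 [ 0.5160433  -0.03701427  0.02809962] ex -0.14685240666231067
(np.float64(-0.0004999999999999905), np.float64(0.0009045237781872426))
(np.float64(0.0005000000000000104), np.float64(0.0009663734014450159))
scene red px 50 line-to-edge mm -16.023338606537408 y range -0.07921879687291904 0.038856635653395366 slope -0.0008818518714728649 edge (np.float64(0.0005000000000000104), np.float64(0.0009341590128155331))
top red px 4 line-to-edge mm -20.936441358716095 y range -0.0777080302293436 0.11666476488562645 slope -0.14556213984126462 edge (np.float64(-0.0004999999999999905), np.float64(0.0008731832451392078))
20.625 [ 0.5159534  -0.0370065   0.02813485] ex -0.14694242712340294
```

The scene view gives 16.5 mm short and the fingertip geometry gives 17.4 mm, with slope about 0. The far edge agrees within 1 mm between views. Push 16.5 mm more.

Request:
play_rows([
  [0.4,-0.06,0,0,0,0,6],
  [0.5,-0.08,0,0,0,0,6],
  [0.4,-0.06,0,0,0,0,6],
  [0.23,-0.04,0,0,0,0,6],
  [0.1,-0.02,0,0,0,0,6],
  [0,0,0,0,0,0,6],
])

```text
time: 21.38
ee_pos: [0.5323, -0.0396, 0.0281]
eef_rot: [-0.65, 0.76, -0.0, 0.0]
ft_force: [0.6, -0.4, -0.5]
width: 0.0601
```

```bash
python3 fin.py scene
```

```text
scene red px 47 line-to-edge mm 0.3568613686082101 y range -0.08002168985807473 0.037386997674367956 slope 0.0030547567468632076 edge (np.float64(-0.0004999999999999905), np.float64(0.0009058765064278688))
21.425 [ 0.53225127 -0.03959818  0.02808126] ex -0.13043901739312025
```

The line is within 1 mm of the edge. Back off, rise, and move clear toward the right so the top camera can see.

Request:
play_rows([
  [-0.5,0.08,0,0,0,0,6],
  [-1.5,0.24,0,0,0,0,6],
  [0,0,2,0,0,0,6],
  [0,0,4,0,0,0,6],
  [0,0,5,0,0,0,6],
  [0,0,6,0,0,0,6],
  [0,0,5,0,0,0,6],
  [-1,-3,0,0,0,0,6],
  [-1,-4,0,0,0,0,6],
  [-1,-4,0,0,0,0,6],
  [-1,-4,0,0,0,0,6],
  [-1,-4,0,0,0,0,6],
  [-1,-4,0,0,0,0,6],
  [-1,-4,0,0,0,0,6],
  [-1,-4,0,0,0,0,6],
  [-1,-4,0,0,0,0,6],
  [0,0,0,0,0,0,6],
])

```text
time: 23.55
ee_pos: [0.4199, -0.3894, 0.2475]
eef_rot: [-0.648, 0.762, 0.0, -0.001]
ft_force: [-0.3, 0.5, 0.5]
width: 0.06
```

```bash
python3 fin.py scene; python3 cap.py; python3 - <<'E'
from h import *
from m import measure
a=r.camera("top");b=r.camera("scene");o=measure(a);print(o["board"],o["bbox"])
save("end.png",np.hstack([cv2.resize(a["img"],(400,300)),cv2.resize(b["img"],(400,300))]))
E
```

```text
scene red px 47 line-to-edge mm 0.5060147981410682 y range -0.08002168985807473 0.037386997674367956 slope 0.005431789023871039 edge (np.float64(0.0005000000000000104), np.float64(0.0010786423817721533))
23.6 [ 0.42124697 -0.38723672  0.24768239] ex -0.18607713129460335
scene [233 228  15  14 150] [0.6451 0.0488 0.06  ]
top [227 137  12  13 127] [0.6477 0.0495 0.06  ]
23.75 [ 0.42273326 -0.38513125  0.24813896] [ 0.53545476 -0.48667784  0.18811832]
((0.622316300868988, -0.06314780563116074), (0.12453069537878036, 0.16247950494289398), 80.63766479492188) [[ 0.53202957 -0.11136787]
 [ 0.6923447  -0.1377996 ]
 [ 0.71260303 -0.01492774]
 [ 0.5522879   0.01150399]]
```

View pics/end.png

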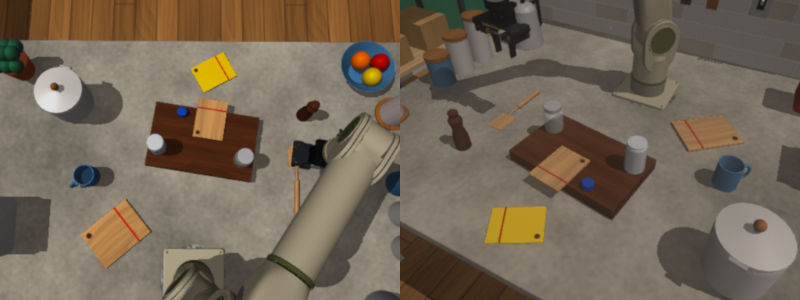

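```bash
python3 -c "
from h import *
print(r.close_job())"
```

```text
the job is handed in; nothing more can be done
None
```

The cap is out of the way and the board sticks out over the far edge to its red line. The job was handed in at about 24 s on the robot's clock; no verdict was reported.

**What I did:** I pushed the blue cap about 75 mm to the left along the edge with the two fingertips. Then I pushed the small pale board at its rear edge with spread fingers, which squared it as it slid, and backed the arm off.

**Last checks:**

| Check | Result | Limit |
|---|---|---|
| Red line to far edge, scene camera | under 1 mm | 8 mm |
| Red line to far edge, top camera (from the board outline) | about +2 mm | 8 mm |
| Board angle to square | about 0.01 rad | 0.10 rad |
| Cap from the board's centre line | about 0.11 m, standing on the block | over 0.072 m |

In the last picture the jar, can, spatula, mug and mill look unmoved. I did not measure their positions, and the robot was clear of everything.

**What went wrong or disagreed:**
- **Missed first push:** the fingertips passed over the cap without moving it. A touch on the block showed they sit about 20 mm higher than the reported TCP, and I corrected for that.
- **Top camera:** it saw too few red pixels to place the line while the arm was in the way, so I dropped that reading.

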